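# Refit the dryer's program knob and hold it pressed in

### The job

The dryer's control panel lies face up on the worktop with its knobs off. Fit the larger knob, the program knob, on the panel's thick D-shaped spindle, flat to flat and fully home, turn it until its pointer stands at the long start mark on the dial, and press it in against its spring without forcing it. Finish while still holding it pressed in, at the mark, so that I can test the start contact; leave the small knob, the screwdriver and the tape roll where they lie.

Things in the scene. Friction and masses are not known exactly. Their poses are not given: they have to be found in the camera images.
- program_knob: The larger grey knob, loose, lying on its underside, 50 g. Ribbed round skirt 56 mm across, 12 mm high (edge sloping in above 5 mm); across its middle a flat-sided bar grip 20 mm wide (y), 42 mm long (x from -21 to +21 mm), rising from the skirt to z = 37 mm. A pointed nose and a white line on top show the pointer, +x. Origin: centre of the underside; z up.
- knob_bore (a point): Floor of the knob's D-shaped bore, on the knob's axis 18 mm above its underside (the bore opens downward). The bore is 13 mm across; its flat lies on the pointer side, 2.3 mm from the axis; the mouth has a 45 degree lead-in, 3 mm high round the bore, under 1 mm at the flat. Axes as the knob's: +x towards pointer and flat.
- panel: The dryer's control panel, fixed, on its back: white face 138 mm (x) by 368 mm (y), top 45 mm above the worktop, z up. Origin: centre of the underside. The big dial (silver plate, 92 mm across) with the D-spindle is centred at x = 0, y = -105 mm. A thin bare stub (6 mm, 16 mm high) at y = +125 mm takes the small knob; it is not used.
- start_mark (a point): The start mark: a black triangle with a long bar outward at the rim of the big dial, on the face, 54 mm from the spindle's axis towards the panel's +x (all other marks are short ticks). The pointer stands at the mark when the knob's +x points along the panel's +x. Axes as the panel's.
- spindle_top (a point): Centre of the upper end of the steel D-spindle, 27 mm above the panel's face (72 mm above the worktop) when not pressed. The spindle is 12 mm across with a flat 2 mm from its axis; +x points out of the flat; z up; the axes turn and sink with it. Fully home, the knob's bore floor rests on this end: the knob's origin is 18 mm below it.
- selector (a joint): Turn of the D-spindle in the panel, rad, positive counterclockwise from above; 0 = flat, and so a fitted knob's pointer, towards the start mark. Starts at 0.65 to 1.25, so the fitted knob is turned clockwise. Stays where left, friction 0.05 N m, range -2.4 to 2.4. The D fit has up to 0.3 rad of play either way; the pointer is what must stand at the mark.
- spindle (a joint): How far the D-spindle is pressed in, m: 0 = out, 0.006 = fully in against its stop. A spring pushes it out with 5 N at the start of travel, 11 N at the end; it comes out again when released.
- small_knob: Bystander: the small temperature knob of the same shape, 34 mm across and 24 mm high, loose; it lies near the program knob and the two may have changed places. Origin: centre of its underside.
- screwdriver: Bystander: black-handled screwdriver, 190 mm long, 26 mm thick, lying in front of the panel. Origin: under its middle; it lies along its x.
- tape: Bystander: roll of beige tape, 96 mm across, 25 mm high, lying flat behind the knobs. Origin: centre of its underside.
Things that resemble listed ones, but are neither listed nor needed, are in the scene too. What is shaped like the program_knob but orange is not meant.

How it is judged:
On the way, in this order (a step that is already met when the one before it is completed fails the run):
1. the program knob has been lifted clear of the worktop in the fingers (height (world z) of program_knob above 0.03 m and contact force between the fingers and program_knob above 1 N), for 0.1 s.
2. the program knob is fully home on the D-spindle, flat to flat (z of program_knob in the frame of spindle_top below -0.0155 m and horizontal distance between program_knob and spindle_top below 0.003 m), for 0.1 s.
3. the knob's pointer has been turned to the start mark (angle between the x axis of program_knob and the x axis of panel, either way round below 0.17 rad), for 0.1 s.
At the end, for the whole second after the job is handed in: For the last second: knob fully home on the spindle (within 2.5 mm of its end, 3 mm of its axis, 7 degrees of upright), pointer within 0.17 rad of the start mark, spindle pressed in more than 3 of 6 mm, with over 4 N, fingers still on the knob with over 2 N (all of step 2 and angle between program_knob's own z axis and vertical below 0.12 rad and angle between the x axis of program_knob and the x axis of panel, either way round below 0.17 rad and value of joint selector between -0.6 and 0.6 rad and value of joint spindle above 0.003 m and contact force between program_knob and spindle above 4 N and contact force between the fingers and program_knob above 2 N); the arm keeps its last pose, push and grip.
It fails at once if the spindle is forced: more than 45 N between knob and spindle (contact force between program_knob and spindle above 45 N).
It fails at once if the small knob is moved by more than 15 mm (distance of small_knob from where it was at the start of the episode above 0.015 m).
It fails at once if the screwdriver is moved by more than 15 mm (distance of screwdriver from where it was at the start of the episode above 0.015 m).
It fails at once if the tape roll is moved by more than 15 mm (distance of tape from where it was at the start of the episode above 0.015 m).
It also fails if it takes over 45 s, if anything falls off the work surface, if the arm or the gripper's body presses on something with over 40 N, if the wrist force passes 120 N, or if a joint passes its speed limit or range.

### The arm

A 6-joint arm with a two-finger parallel gripper is mounted at the origin on a cart in front of the work surface, level with it; the furniture and walls round the work are solid. World frame = base frame: x ahead of the robot, y to its left, z up, the work surface at z = 0. Lengths are in m, angles in rad, forces in N, time in s.
With the tool pointing down it reaches from about 0.35 to 0.725 m from the base axis. Payload 4.3 kg.
Tool frame: the origin (TCP) lies on the mounting face of the last link; the fingertips stand 173 mm ahead of it and the grasp point (between the pads) lies 155 mm ahead of it; z points along the fingers, y is the line along which they close (so a half turn about z gives the same grasp; the last joint's range is limited). The gripper opens to 85 mm and grips with 20 to 120 N. Pads are 22 mm wide; open, the fingers measure 114 mm over their backs; the gripper's body (76 mm by 85 mm) begins 54 mm behind the grasp point. The pads swing forward as they close: fully open they stand 13 mm farther back than shut.
Start: joints at [-1.265, 0.377, 0.081, 1.274, 0, 1.46], TCP at [0.232, -0.526, 0.405] pointing down, gripper open.
Joint ranges: [-2.72, 2.72], [-0.84, 1.66], [-1.02, 1.22], [-1.77, 2.12], [-1.37, 1.28], [-3.14, 3.14]. Speed limits (rad/s): [2.57, 2.57, 3.14, 3.14, 3.14, 3.14].

### API

Orientations are given as [roll, pitch, yaw] about the fixed x, y, z axes, in that order (R = Rz(yaw) Ry(pitch) Rx(roll)).
In Python, from plant import monitor, imaging, order, finder gives the robot as it stands.
- The arm moves only by the shell command python3 -m creep 'ROWS' [FORCE]. ROWS is JSON, a list of rows, each an object with "fingers": the closure in counts, from 0 (fully open) to 255 (shut); "offset": the shift along the tool's x, y, z in m, a list of three; "yaw": the turn about the tool's z in degrees. In form: [{"fingers": fingers, "offset": [tx, ty, tz], "yaw": yaw}, ...]. A call has 1 to 5 rows; each row is the pose to reach, as a shift and turn from the pose commanded when the call began, along the tool's axes at that moment; what a row does not reach only later rows make up. A row lasts 1/12 s, in which the tool goes at most 41.7 mm and 7.16 degrees, less where a joint would pass 70% of its speed; a pose out of reach is approached as far as the arm can. A call with a gripper value outside its range is refused whole. The fingers move at their own pace and stop on an object; FORCE is the grip in N (left out, the last holds). Time passes only in rows, so rows that repeat a pose let the fingers close. It gives the time, the measured TCP pose, the force, the opening and the grip force at its end, in the units of the state.
- monitor.read_state(): the state, without advancing time (a new reading comes with each control period).
- imaging.capture(name): name is "scene" or "top"; returns a dict with "pixels" (480x640x3 uint8, red, green, blue), "depth" (480x640 float32, m along the optical axis (not along the pixel's ray), 0 where there is no reading), "camera_matrix" (3x3 intrinsics, pixels), "D" ([k1, k2, p1, p2, k3] as OpenCV has them; the pictures are not rectified), "eye" and "attitude" of the camera in the world. Camera axes: x right, y down, z forward; pixel columns grow to the right and rows downward; lengths in m; the calibration is good to about 2 mm. A picture is of the moment at which its call begins.
- order.finish_job(): hands the job in; it is judged then, once.
Trained networks look in the newest picture that a camera, given by its name, has taken for a name from the list of things; names that differ only in an ending like _2 or _b are one class to them, and where a whole thing is asked for, a point or a joint stands for the part that bears it (a point fixed in the world has none). Each returns a list of dicts, best first, with "confidence" (0 to 1); they miss things now and then, are a little off and sometimes report something else, mostly with a low value. They report only what shows in the picture. A call takes as long as a camera call. They do not tell look-alikes from the thing itself.
- finder.spot_in(camera, query): "extent" ([left, top, right, bottom] as shares, 0 to 1, of the picture: columns of its width, rows of its height, round what is visible of it).
- finder.masks_of(camera, query): "mask" (480x640 bool, what is visible of it) and "extent" ([left, top, right, bottom] as shares, 0 to 1, of the picture: columns of its width, rows of its height, round what is visible of it).
The state is a dict: "clock": time; "joints": joint angles; "joint_velocities": joint speeds; "joint_efforts": joint torques, N m; "tool_pos": TCP position; "tcp_rot": TCP orientation; "contact_force": force on the tool from outside, world axes, zero at the start; "ft_torque": the same for the moment, N m; "gripper_width": finger opening in m; "gripper_force": force on a finger pad.
Only numpy, scipy, OpenCV 4.12 (cv2) and the standard library are available. Lean on these libraries where they do the work, as an engineer would, in place of code of your own. Each camera call takes 0.05 s, during which the arm holds its last target. There are 200 camera calls.

## Working session

There is one attempt and no reset: what is moved stays moved. The work goes in short steps, Python scripts to look and compute and a shell command to move; the robot and the scene stay as the last step left them, time stands still between calls to the robot, and variables do not carry over. Pictures are saved under pics/ and viewed, at most 10 in all, crops included, and the job is handed in when it is done.

```bash
ls; mkdir -p pics; cat > h.py <<'E'
import numpy as np, cv2
from plant import monitor, imaging, order, finder
from scipy.spatial.transform import Rotation as R
def rot(a):
    a=np.array(a,float)
    if a.shape==(3,3): return a
    return R.from_euler('xyz',a).as_matrix() if a.size==3 else R.from_quat(a).as_matrix()
def cap(n,save=None):
    c=imaging.capture(n)
    if save: cv2.imwrite('pics/'+save,c['pixels'][...,::-1])
    return c
def world(c,uv,d=None,z=None):
    uv=np.array(uv,float).reshape(-1,1,2)
    n=cv2.undistortPoints(uv,np.array(c['camera_matrix'],float),np.array(c['D'],float))[:,0]
    ray=np.c_[n,np.ones(len(n))]@rot(c['attitude']).T; e=np.array(c['eye'],float)
    if d is None: d=(z-e[2])/ray[:,2]
    return e+ray*np.array(d).reshape(-1,1)
def st():
    s=monitor.read_state()
    print('t',s['clock'],'pos',np.round(s['tool_pos'],4),'rot',np.round(s['tcp_rot'],3),'F',np.round(s['contact_force'],1),'w',s['gripper_width'],s['gripper_force'],'j',np.round(s['joints'],2))
    return s
E
python3 - <<'E'
from h import *
st()
for n in('scene','top'):
    c=cap(n,n+'0.png'); print(n,c['camera_matrix'],c['D'],c['eye'],c['attitude'])
    for q in('program_knob','small_knob','panel','spindle_top','screwdriver','tape'):
        for r in finder.masks_of(n,q)[:4]:
            m=r['mask']&(c['depth']>0); v,u=np.nonzero(m)
            if len(u)==0: continue
            P=world(c,np.c_[u,v],c['depth'][v,u])
            print(q,round(r['confidence'],2),np.round(np.array(r['extent'])*[640,480,640,480]),len(u),'med',np.round(np.median(P,0),3),'zmax',np.round(np.percentile(P[:,2],98),3), c['pixels'][v,u].mean(0).round())
E
```

```text
pics
t 0.0 pos [ 0.2322 -0.5257  0.4037] rot [-3.14  -0.     0.416] F [ 0.1  0.6 -0.8] w 0.08535045521181939 0.0 j [-1.27  0.38  0.08  1.27  0.    1.46]
scene [[449.67103189   0.         326.97222402]
 [  0.         449.67103189 237.28722862]
 [  0.           0.           1.        ]] [-0.08418467  0.          0.          0.          0.        ] [-0.05445759  0.59380051  0.52238693] [-2.08637944  0.01453832 -2.38253537]
program_knob 0.78 [420. 231. 453. 257.] 357 med [ 0.363 -0.181  0.014] zmax 0.039 [158.  94.  50.]
program_knob 0.7 [384. 244. 409. 271.] 503 med [ 0.389 -0.073  0.015] zmax 0.039 [162. 101.  56.]
program_knob 0.68 [346. 280. 375. 307.] 658 med [0.368 0.063 0.017] zmax 0.039 [160.  97.  52.]
small_knob 0.75 [356. 235. 367. 255.] 139 med [ 0.48  -0.069  0.011] zmax 0.025 [92. 89. 87.]
panel 0.59 [119. 244. 325. 389.] 12983 med [0.488 0.296 0.046] zmax 0.049 [163. 163. 156.]
spindle_top 0.37 [268. 257. 275. 271.] 50 med [0.518 0.147 0.061] zmax 0.073 [95. 95. 93.]
screwdriver 0.86 [270. 320. 361. 390.] 1037 med [0.322 0.208 0.021] zmax 0.028 [62. 61. 59.]
tape 0.91 [317
[... 496 characters left out ...]
.085  0.014] zmax 0.04 [180.  96.  18.]
program_knob 0.82 [427. 284. 452. 318.] 785 med [ 0.363 -0.191  0.015] zmax 0.04 [177.  93.  18.]
program_knob 0.64 [422. 230. 451. 262.] 815 med [ 0.463 -0.188  0.014] zmax 0.04 [107. 101. 100.]
small_knob 0.61 [365. 229. 386. 248.] 294 med [ 0.482 -0.08   0.009] zmax 0.027 [110. 104. 102.]
panel 0.79 [ 76. 174. 296. 265.] 16832 med [0.514 0.247 0.045] zmax 0.049 [183. 187. 192.]
spindle_top 0.5 [245. 215. 254. 220.] 64 med [0.519 0.141 0.064] zmax 0.075 [118. 118. 120.]
screwdriver 0.69 [149. 318. 255. 340.] 963 med [0.325 0.193 0.022] zmax 0.028 [64. 61. 57.]
tape 0.92 [374. 140. 429. 194.] 1013 med [ 0.609 -0.13   0.024] zmax 0.028 [135. 118.  82.]
```

```bash
python3 - <<'E'
import cv2
im=cv2.imread('pics/top0.png')
a=cv2.resize(im[190:290,350:470],(0,0),fx=5,fy=5,interpolation=cv2.INTER_CUBIC)
b=cv2.resize(im[170:270,200:320],(0,0),fx=5,fy=5,interpolation=cv2.INTER_CUBIC)
im2=cv2.resize(im,(640,480))
cv2.imwrite('pics/crop1.png',cv2.resize(cv2.hconcat([a,b]),(800,333)))
E
```

```text
(no output)
```

View pics/top0.png

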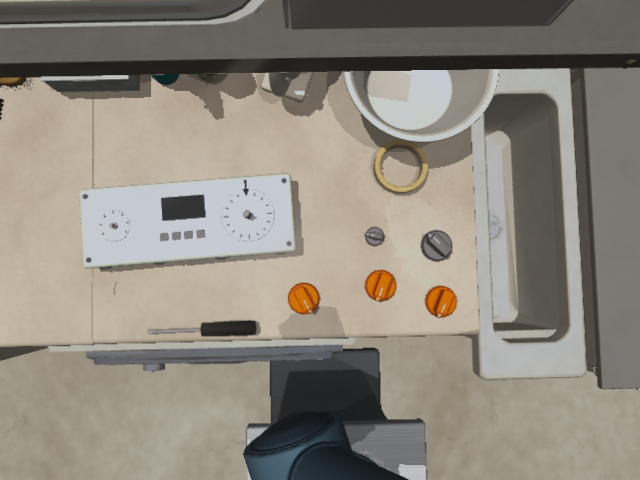

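View pics/crop1.png

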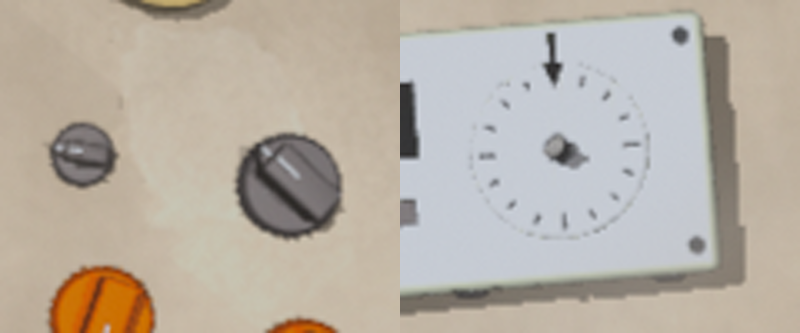

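The program knob is the grey one at about (436,245), with its pointer up and to the left. The small knob is at (374,236), the spindle at (249,215), and the start mark at (246,186) points image-up, which is about world +x. Next I'll measure these in both views.

```bash
cat > meas.py <<'E'
from h import *
def go():
  for n in('top','scene'):
    c=cap(n); H,W=c['depth'].shape; V,U=np.mgrid[:H,:W]; d=c['depth']
    P=world(c,np.c_[U.ravel(),V.ravel()],d.ravel()).reshape(H,W,3); ok=d>0
    near=lambda x,y,r:ok&(np.hypot(P[...,0]-x,P[...,1]-y)<r)
    tab=near(.43,-.03,.3)&(P[...,2]<.008); print(n,'table z',np.median(P[tab][:,2]))
    k=near(.463,-.188,.045)
    b=k&(P[...,2]>.031); q=P[b]; m=q.mean(0); w,v=np.linalg.eigh(np.cov(q[:,:2].T))
    print('bar n',len(q),'z',np.median(q[:,2]).round(4),'centroid',m[:2].round(4),'ang',np.arctan2(v[1,1],v[0,1]).round(3),'sd',np.sqrt(w).round(4))
    r=cv2.minAreaRect((q[:,:2]*1000).astype(np.float32)); print('bar rect',np.round(r,2) if 0 else r)
    # skirt outline from colour at 5 mm height
    g=c['pixels'].astype(int); s=k&(P[...,2]>.003)
    cc=cv2.minEnclosingCircle((P[s][:,:2]*1000).astype(np.float32)); print('skirt',cc, 'mean',P[s].mean(0).round(4))
    br=b&(g.min(2)>175); print('white line px',br.sum(),P[br].mean(0).round(4) if br.any() else '')
    pn=ok&(abs(P[...,2]-.046)<.005)&(P[...,0]>.4)&(P[...,0]<.66)&(P[...,1]>.04)&(P[...,1]<.5)
    pn=cv2.morphologyEx(pn.astype(np.uint8),cv2.MORPH_OPEN,np.ones((3,3)))>0
    r=cv2.minAreaRect((P[pn][:,:2]*1000).astype(np.float32)); print('panel',r,'z',np.median(P[pn][:,2]).round(4))
    s=near(.518,.145,.022)&(P[...,2]>.066); print('spindle n',s.sum(),P[s].mean(0).round(4),P[s].max(0).round(3),P[s].min(0).round(3))
    v,u=np.nonzero(s); print('px',u.min(),u.max(),v.min(),v.max())
    cv2.imwrite('pics/sp_%s.png'%n,cv2.resize(c['pixels'][(v.min()+v.max())//2-12:(v.min()+v.max())//2+18,(u.min()+u.max())//2-15:(u.min()+u.max())//2+15,::-1],(400,400),interpolation=cv2.INTER_NEAREST))
    # start mark: dark face pixels at rim
    mk=near(.572,.145,.03)&(g.max(2)<90)&(P[...,2]<.06)&(P[...,2]>.035); print('mark',mk.sum(),P[mk].mean(0).round(4) if mk.any() else '')
go()
cv2.imwrite('pics/sp.png',cv2.hconcat([cv2.imread('pics/sp_top.png'),cv2.imread('pics/sp_scene.png')]))
E
python3 meas.py
```

```text
top table z 0.00011594167380835074
bar n 283 z 0.0373 centroid [ 0.4632 -0.1918] ang 0.815 sd [0.0058 0.0122]
bar rect ((463.7765808105469, -192.3639678955078), (43.666725158691406, 20.787641525268555), 47.08366394042969)
skirt ((462.9731750488281, -187.9813690185547), 44.647911071777344) mean [ 0.4633 -0.1879  0.0192]
white line px 1 [ 0.4715 -0.1839  0.0385]
panel ((515.0460205078125, 247.88995361328125), (136.7728271484375, 366.6611328125), 3.4609673023223877) z 0.0451
spindle n 33 [0.5201 0.1414 0.0718] [0.527 0.148 0.074] [0.516 0.137 0.067]
px 243 249 210 217
mark 24 [0.5682 0.1461 0.0468]
scene table z -0.034870060474539666
bar n 114 z 0.0373 centroid [ 0.4638 -0.185 ] ang -2.375 sd [0.0064 0.0122]
bar rect ((466.0194091796875, -188.24957275390625), (41.2097053527832, 24.493499755859375), 48.05487823486328)
skirt ((462.404296875, -185.84400939941406), 42.49656677246094) mean [ 0.4599 -0.1789  0.0209]
white line px 0 
panel ((516.1189575195312, 251.6668701171875), (140.87489318847656, 367.52423095703125), 2.9476490020751953) z 0.0464
spindle n 22 [0.5195 0.1456 0.0713] [0.527 0.151 0.074] [0.516 0.141 0.067]
px 272 275 255 260
mark 4 [0.5672 0.1485 0.0472]
```

```bash
ls pics
```

```text
crop1.png
scene0.png
sp.png
sp_scene.png
sp_top.png
top0.png
```

View pics/sp.png

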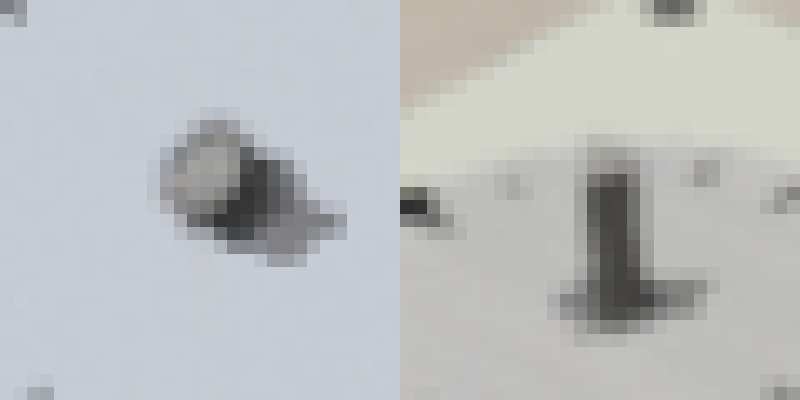

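```bash
python3 -m creep '[{"fingers":40,"offset":[0.035,-0.0215,0],"yaw":0},{"fingers":40,"offset":[0.07,-0.043,0],"yaw":0},{"fingers":40,"offset":[0.105,-0.064,0],"yaw":0},{"fingers":40,"offset":[0.14,-0.0855,0],"yaw":0},{"fingers":40,"offset":[0.174,-0.107,0],"yaw":0}]' 40
python3 -m creep '[{"fingers":40,"offset":[0.035,-0.0215,0],"yaw":0},{"fingers":40,"offset":[0.07,-0.043,0],"yaw":0},{"fingers":40,"offset":[0.105,-0.064,0],"yaw":0},{"fingers":40,"offset":[0.14,-0.0855,0],"yaw":0},{"fingers":40,"offset":[0.174,-0.107,0],"yaw":0}]'
python3 -m creep '[{"fingers":40,"offset":[0,0,0],"yaw":-7},{"fingers":40,"offset":[0,0,0],"yaw":-14},{"fingers":40,"offset":[0,0,0],"yaw":-21},{"fingers":40,"offset":[0,0,0],"yaw":-28},{"fingers":40,"offset":[0,0,0],"yaw":-35}]'
python3 -c "
from h import *
st()"
```

```text
clock: 1.22
tool_pos: [0.3489, -0.3562, 0.4048]
tcp_rot: [3.141, -0.0, 0.415]
contact_force: [1.3, -0.2, 0.6]
gripper_width: 0.0718
gripper_force: 0.0
clock: 1.63
tool_pos: [0.465, -0.1878, 0.405]
tcp_rot: [3.141, -0.001, 0.416]
contact_force: [1.0, 0.2, 0.8]
gripper_width: 0.0714
gripper_force: 0.0
clock: 2.05
tool_pos: [0.4643, -0.1894, 0.4048]
tcp_rot: [3.141, 0.0, 1.033]
contact_force: [0.7, -0.6, 0.2]
gripper_width: 0.0722
gripper_force: 0.0
t 2.05 pos [ 0.4643 -0.1894  0.4048] rot [3.141 0.    1.033] F [ 0.7 -0.6  0.2] w 0.07220222819847995 0.0 j [-0.51  0.23 -0.13  1.22 -0.    1.59]
```

```bash

python3 -m creep '[{"fingers":40,"offset":[0,0,0],"yaw":-7},{"fingers":40,"offset":[0,0,0],"yaw":-14},{"fingers":40,"offset":[0,0,0],"yaw":-21},{"fingers":40,"offset":[0,0,0],"yaw":-28},{"fingers":40,"offset":[0,0,0],"yaw":-35}]' >/dev/null
python3 -m creep '[{"fingers":40,"offset":[0,0,0],"yaw":-7},{"fingers":40,"offset":[0,0,0],"yaw":-14},{"fingers":40,"offset":[0,0,0],"yaw":-21},{"fingers":40,"offset":[0,0,0],"yaw":-28},{"fingers":40,"offset":[0,0,0],"yaw":-35}]' >/dev/null
python3 -m creep '[{"fingers":40,"offset":[0,0,0],"yaw":-7},{"fingers":40,"offset":[0,0,0],"yaw":-14},{"fingers":40,"offset":[0,0,0],"yaw":-21},{"fingers":40,"offset":[0,0,0],"yaw":-28},{"fingers":40,"offset":[0,0,0],"yaw":-35}]' >/dev/null
python3 -m creep '[{"fingers":40,"offset":[0,0,0],"yaw":-7},{"fingers":40,"offset":[0,0,0],"yaw":-14},{"fingers":40,"offset":[0,0,0],"yaw":-21},{"fingers":40,"offset":[0,0,0],"yaw":-28},{"fingers":40,"offset":[0,0,0],"yaw":-35}]' >/dev/null
python3 -m creep '[{"fingers":40,"offset":[0,0,0.03],"yaw":-7},{"fingers":40,"offset":[0,0,0.06],"yaw":-14},{"fingers":40,"offset":[0,0,0.09],"yaw":-21},{"fingers":40,"offset":[0,0,0.12],"yaw":-28.8},{"fingers":40,"offset":[0,0,0.13],"yaw":-28.8}]'
python3 -c "
from h import *
st(); cap('scene','s1.png')"
```

```text
clock: 4.13
tool_pos: [0.4624, -0.1887, 0.2709]
tcp_rot: [3.136, -0.001, -2.308]
contact_force: [-1.0, 0.1, -0.2]
gripper_width: 0.0722
gripper_force: 0.0
t 4.1333 pos [ 0.4624 -0.1887  0.2709] rot [ 3.136e+00 -1.000e-03 -2.308e+00] F [-1.   0.1 -0.2] w 0.0722412912177425 0.0 j [-0.51  0.31 -0.37  0.89 -0.   -1.35]
```

View pics/s1.png

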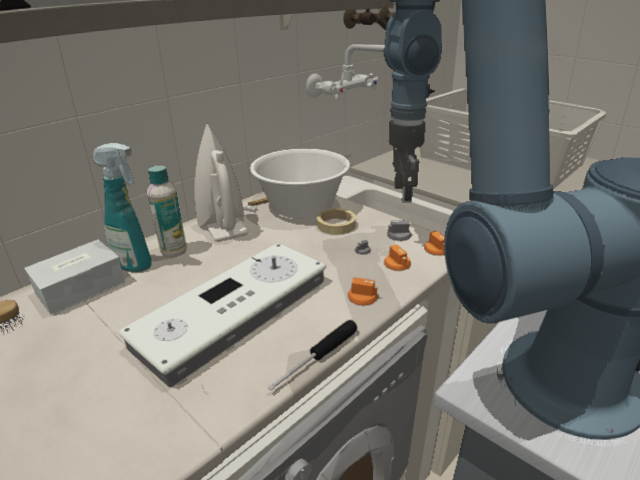

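The scene view shows the gripper at about (406,185), directly above the grey program knob at (400,229), and the path down is clear. I'll descend and grasp.

```bash

python3 -m creep '[{"fingers":40,"offset":[0,0,0.02],"yaw":0},{"fingers":40,"offset":[0,0,0.045],"yaw":0},{"fingers":40,"offset":[0,0,0.065],"yaw":0},{"fingers":40,"offset":[0,0,0.078],"yaw":0},{"fingers":40,"offset":[0,0,0.083],"yaw":0}]'
python3 -m creep '[{"fingers":255,"offset":[0,0,0],"yaw":0},{"fingers":255,"offset":[0,0,0],"yaw":0},{"fingers":255,"offset":[0,0,0],"yaw":0},{"fingers":255,"offset":[0,0,0],"yaw":0},{"fingers":255,"offset":[0,0,0],"yaw":0}]' 60
python3 -m creep '[{"fingers":255,"offset":[0,0,0],"yaw":0},{"fingers":255,"offset":[0,0,0],"yaw":0},{"fingers":255,"offset":[0,0,0],"yaw":0},{"fingers":255,"offset":[0,0,0],"yaw":0},{"fingers":255,"offset":[0,0,0],"yaw":0}]' 60
```

```text
clock: 4.6
tool_pos: [0.4642, -0.1897, 0.1913]
tcp_rot: [3.141, -0.0, -2.313]
contact_force: [-0.5, 0.3, -0.1]
gripper_width: 0.0721
gripper_force: 0.0
clock: 5.02
tool_pos: [0.4651, -0.1902, 0.1933]
tcp_rot: [-3.138, 0.001, -2.311]
contact_force: [-0.0, -0.6, 5.2]
gripper_width: 0.0183
gripper_force: 59.1
clock: 5.43
tool_pos: [0.4651, -0.1902, 0.1933]
tcp_rot: [-3.138, 0.001, -2.311]
contact_force: [-0.4, 0.5, 6.6]
gripper_width: 0.0185
gripper_force: 59.3
```

```bash

python3 -m creep '[{"fingers":255,"offset":[0,0,-0.02],"yaw":0},{"fingers":255,"offset":[0,0,-0.045],"yaw":0},{"fingers":255,"offset":[0,0,-0.07],"yaw":0},{"fingers":255,"offset":[0,0,-0.095],"yaw":0},{"fingers":255,"offset":[0,0,-0.12],"yaw":0}]'
python3 -m creep '[{"fingers":255,"offset":[-0.025,0.016,0],"yaw":0},{"fingers":255,"offset":[-0.055,0.0355,0],"yaw":0},{"fingers":255,"offset":[-0.085,0.055,0],"yaw":0},{"fingers":255,"offset":[-0.115,0.0745,0],"yaw":0},{"fingers":255,"offset":[-0.142,0.092,0],"yaw":0}]' 60
python3 -m creep '[{"fingers":255,"offset":[-0.03,0.0195,0],"yaw":0},{"fingers":255,"offset":[-0.06,0.039,0],"yaw":0},{"fingers":255,"offset":[-0.09,0.0585,0],"yaw":-3},{"fingers":255,"offset":[-0.12,0.078,0],"yaw":-7},{"fingers":255,"offset":[-0.142,0.092,0],"yaw":-10}]' 60
python3 -m creep '[{"fingers":255,"offset":[0,0,0.02],"yaw":0},{"fingers":255,"offset":[0,0,0.03],"yaw":0},{"fingers":255,"offset":[0,0,0.03],"yaw":0},{"fingers":255,"offset":[0,0,0.03],"yaw":0}]' 60
python3 - <<'E'
from h import *
s=st(); 
a=cap('scene','s2.png');b=cap('top','t2.png')
for c,n,e in((a,'scene',(.518,.146)),(b,'top',(.518,.146))):
    H,W=c['depth'].shape; V,U=np.mgrid[:H,:W]; d=c['depth']
    P=world(c,np.c_[U.ravel(),V.ravel()],d.ravel()).reshape(H,W,3)
    k=(d>0)&(np.hypot(P[...,0]-e[0],P[...,1]-e[1])<.04)
    v,u=np.nonzero(k); print(n,'px',u.min(),u.max(),v.min(),v.max())
    k2=k&(P[...,2]>.078)&(P[...,2]<.107); q=P[k2]; print(len(q),q.min(0).round(4) if len(q) else '',q.max(0).round(4) if len(q) else '')
im=cv2.hconcat([cv2.resize(cv2.imread('pics/s2.png')[190:300,215:325],(400,400)),cv2.resize(cv2.imread('pics/t2.png')[150:260,195:305],(400,400))]);cv2.imwrite('pics/c2.png',im)
E
```

```text
clock: 5.85
tool_pos: [0.4639, -0.1896, 0.3132]
tcp_rot: [-3.141, -0.0, -2.311]
contact_force: [0.0, -0.3, -0.5]
gripper_width: 0.0186
gripper_force: 58.6
clock: 6.27
tool_pos: [0.4918, -0.021, 0.3122]
tcp_rot: [-3.141, 0.001, -2.311]
contact_force: [0.2, 0.6, -0.4]
gripper_width: 0.0186
gripper_force: 58.6
clock: 6.68
tool_pos: [0.5196, 0.1468, 0.3121]
tcp_rot: [-3.141, 0.001, -2.131]
contact_force: [0.8, -0.7, 0.0]
gripper_width: 0.0182
gripper_force: 58.6
clock: 7.02
tool_pos: [0.5189, 0.1434, 0.281]
tcp_rot: [3.14, -0.002, -2.137]
contact_force: [-0.2, -0.3, -0.2]
gripper_width: 0.0184
gripper_force: 58.6
t 7.0167 pos [0.5189 0.1434 0.281 ] rot [ 3.140e+00 -2.000e-03 -2.137e+00] F [-0.2 -0.3 -0.2] w 0.018368896908134515 58.60640823841095 j [ 0.15  0.37 -0.25  0.95 -0.   -0.85]
scene px 227 295 0 281
347 [0.4883 0.1207 0.0886] [0.5372 0.1726 0.107 ]
top px 86 269 83 240
171 [0.4899 0.1122 0.0908] [0.5319 0.1405 0.1063]
```

View pics/c2.png

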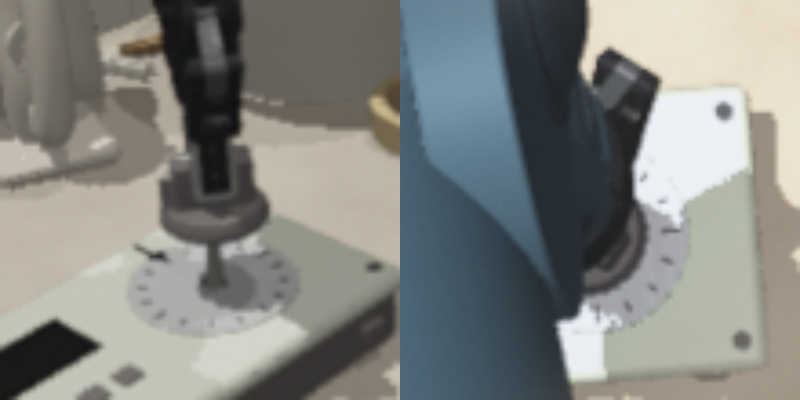

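The crops show the knob held level. In the scene view (left crop) its skirt centre is at column 213 of the crop, about image column 274. The spindle below it lines up to within a pixel. I'll make a small correction and descend in steps.

```bash

python3 -m creep '[{"fingers":255,"offset":[-0.001,-0.001,0.006],"yaw":0},{"fingers":255,"offset":[-0.001,-0.001,0.011],"yaw":0},{"fingers":255,"offset":[-0.001,-0.001,0.014],"yaw":0},{"fingers":255,"offset":[-0.001,-0.001,0.014],"yaw":0}]' 60
python3 -m creep '[{"fingers":255,"offset":[0,0,0.002],"yaw":0},{"fingers":255,"offset":[0,0,0.004],"yaw":0},{"fingers":255,"offset":[0,0,0.005],"yaw":0},{"fingers":255,"offset":[0,0,0.005],"yaw":0}]' 60
python3 -m creep '[{"fingers":255,"offset":[0,0,0.001],"yaw":0},{"fingers":255,"offset":[0,0,0.002],"yaw":0},{"fingers":255,"offset":[0,0,0.003],"yaw":0},{"fingers":255,"offset":[0,0,0.003],"yaw":0}]' 60
```

```text
clock: 7.45
tool_pos: [0.5207, 0.1441, 0.2668]
tcp_rot: [3.14, -0.001, -2.136]
contact_force: [-0.5, -0.6, -1.0]
gripper_width: 0.0187
gripper_force: 58.6
clock: 7.78
tool_pos: [0.5212, 0.1444, 0.2632]
tcp_rot: [-3.141, 0.0, -2.136]
contact_force: [-1.8, 0.2, 6.1]
gripper_width: 0.0185
gripper_force: 59.3
clock: 8.12
tool_pos: [0.5212, 0.1445, 0.2607]
tcp_rot: [-3.14, 0.001, -2.136]
contact_force: [-1.9, -0.9, 7.2]
gripper_width: 0.0183
gripper_force: 59.7
```

```bash

python3 -m creep '[{"fingers":255,"offset":[0.0005,0.0008,0],"yaw":0},{"fingers":255,"offset":[0.0005,0.0008,0],"yaw":0},{"fingers":255,"offset":[0.0005,0.0008,0],"yaw":0}]' 60
python3 -c "
from h import *
print(np.round(st()['ft_torque'],3))"
python3 -m creep '[{"fingers":255,"offset":[0.0005,0.0008,0.001],"yaw":0},{"fingers":255,"offset":[0.0005,0.0008,0.002],"yaw":0},{"fingers":255,"offset":[0.0005,0.0008,0.002],"yaw":0}]' 60
python3 -c "
from h import *
print(np.round(st()['ft_torque'],3))"
```

```text
clock: 8.37
tool_pos: [0.5208, 0.1445, 0.2611]
tcp_rot: [-3.139, 0.001, -2.136]
contact_force: [-0.6, -1.7, 7.2]
gripper_width: 0.0185
gripper_force: 59.6
t 8.3667 pos [0.5208 0.1445 0.2611] rot [-3.139e+00  1.000e-03 -2.136e+00] F [-0.6 -1.7  7.2] w 0.01854567635775466 59.62634325027466 j [ 0.15  0.39 -0.28  0.89 -0.   -0.85]
[-0.138  0.332  0.019]
clock: 8.62
tool_pos: [0.5203, 0.1445, 0.2594]
tcp_rot: [-3.138, 0.002, -2.136]
contact_force: [-1.4, -0.6, 9.0]
gripper_width: 0.0189
gripper_force: 59.8
t 8.6167 pos [0.5203 0.1445 0.2594] rot [-3.138e+00  2.000e-03 -2.136e+00] F [-1.4 -0.6  9. ] w 0.01887948858016996 59.774234890937805 j [ 0.15  0.39 -0.29  0.89 -0.   -0.85]
[-0.207  0.123 -0.022]
```

```bash

python3 -m creep '[{"fingers":255,"offset":[0.0014,0.0007,-0.003],"yaw":0},{"fingers":255,"offset":[0.0014,0.0007,-0.003],"yaw":0},{"fingers":255,"offset":[0.0014,0.0007,-0.001],"yaw":0},{"fingers":255,"offset":[0.0014,0.0007,0],"yaw":0},{"fingers":255,"offset":[0.0014,0.0007,0],"yaw":0}]' 60
python3 -c "
from h import *
print(np.round(st()['ft_torque'],3))"
```

```text
clock: 9.03
tool_pos: [0.5197, 0.144, 0.2598]
tcp_rot: [-3.137, 0.004, -2.136]
contact_force: [1.3, 0.1, 8.3]
gripper_width: 0.0188
gripper_force: 59.7
t 9.0333 pos [0.5197 0.144  0.2598] rot [-3.137  0.004 -2.136] F [1.3 0.1 8.3] w 0.018763097220797952 59.701496958732605 j [ 0.15  0.39 -0.29  0.88  0.   -0.85]
[ 0.065 -0.185  0.003]
```

```bash

python3 -m creep '[{"fingers":255,"offset":[-0.0007,-0.0003,0],"yaw":-3},{"fingers":255,"offset":[-0.0007,-0.0003,0],"yaw":-6},{"fingers":255,"offset":[-0.0007,-0.0003,0],"yaw":-9},{"fingers":255,"offset":[-0.0007,-0.0003,0],"yaw":-12},{"fingers":255,"offset":[-0.0007,-0.0003,0],"yaw":-12}]' 60
python3 -m creep '[{"fingers":255,"offset":[0,0,0],"yaw":6},{"fingers":255,"offset":[0,0,0],"yaw":12},{"fingers":255,"offset":[0,0,0],"yaw":12}]' 60
python3 -m creep '[{"fingers":255,"offset":[0,0,0],"yaw":4},{"fingers":255,"offset":[0,0,0],"yaw":8},{"fingers":255,"offset":[0,0,0],"yaw":12},{"fingers":255,"offset":[0,0,0],"yaw":16},{"fingers":255,"offset":[0,0,0],"yaw":16}]' 60
```

```text
clock: 9.45
tool_pos: [0.5205, 0.1443, 0.26]
tcp_rot: [-3.136, 0.003, -1.925]
contact_force: [1.1, -0.6, 8.0]
gripper_width: 0.0188
gripper_force: 59.8
clock: 9.7
tool_pos: [0.52, 0.1443, 0.2598]
tcp_rot: [-3.137, 0.003, -2.139]
contact_force: [0.9, -0.7, 9.0]
gripper_width: 0.0184
gripper_force: 59.8
clock: 10.12
tool_pos: [0.52, 0.1445, 0.2598]
tcp_rot: [-3.139, 0.005, -2.417]
contact_force: [0.0, 0.0, 8.8]
gripper_width: 0.0182
gripper_force: 59.7
```

```bash
python3 - <<'E'
from h import *
c=cap('scene','s3.png'); d=c['depth']; H,W=d.shape; V,U=np.mgrid[:H,:W]
P=world(c,np.c_[U.ravel(),V.ravel()],d.ravel()).reshape(H,W,3)
k=(d>0)&(np.hypot(P[...,0]-.52,P[...,1]-.146)<.04)&(P[...,2]>.06)&(P[...,2]<.085)
v,u=np.nonzero(k); print('px',u.min(),u.max(),v.min(),v.max(),P[k].min(0).round(4),P[k].max(0).round(4))
cv2.imwrite('pics/c3.png',cv2.resize(cv2.imread('pics/s3.png')[210:290,230:320],(720,640),interpolation=cv2.INTER_CUBIC)[:600])
def proj(p): 
    Rm=rot(c['attitude']); rv=cv2.Rodrigues(Rm.T)[0]; return cv2.projectPoints(np.array(p,float).reshape(-1,1,3),rv,-Rm.T@np.array(c['eye'],float),c['camera_matrix'],np.array(c['D'],float))[0][:,0]
t=np.linspace(0,2*np.pi,200)
for z in(.0665,.0715):
  for (x,y) in((.52,.1445),(.5195,.1465)):
    q=proj(np.c_[x+.028*np.cos(t),y+.028*np.sin(t),0*t+z]); print(z,(x,y),q.min(0).round(1),q.max(0).round(1))
E
```

```text
px 258 288 251 267 [0.4908 0.1215 0.0666] [0.5401 0.174  0.0849]
0.0665 (0.52, 0.1445) [259.1 251.9] [288.6 267.7]
0.0665 (0.5195, 0.1465) [258.4 252.4] [288.  268.2]
0.0715 (0.52, 0.1445) [258.8 249.7] [288.5 265.4]
0.0715 (0.5195, 0.1465) [258.2 250.2] [287.9 266. ]
```

View pics/c3.png

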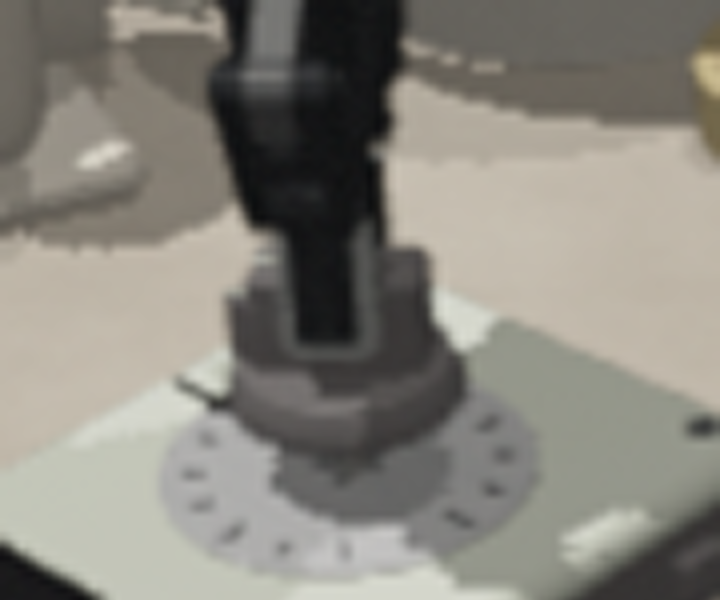

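The knob sits level on the spindle end with its skirt spanning crop columns 230–465, and it has not dropped on. I'll probe sideways along y at the middle yaw.

```bash

python3 -m creep '[{"fingers":255,"offset":[0,0,0],"yaw":-5},{"fingers":255,"offset":[0,0,0],"yaw":-10},{"fingers":255,"offset":[0,0,0],"yaw":-16},{"fingers":255,"offset":[0,0,0],"yaw":-16}]' 60
python3 -m creep '[{"fingers":255,"offset":[-0.0006,0.0004,0],"yaw":0},{"fingers":255,"offset":[-0.0012,0.0008,0],"yaw":0},{"fingers":255,"offset":[-0.0018,0.0012,0],"yaw":0},{"fingers":255,"offset":[-0.0018,0.0012,0],"yaw":0}]' 60
python3 -m creep '[{"fingers":255,"offset":[0.0012,-0.0008,0],"yaw":0},{"fingers":255,"offset":[0.0018,-0.0012,0],"yaw":0},{"fingers":255,"offset":[0.0026,-0.0018,0],"yaw":0},{"fingers":255,"offset":[0.0036,-0.0024,0],"yaw":0},{"fingers":255,"offset":[0.0036,-0.0024,0],"yaw":0}]' 60
python3 - <<'E'
from h import *
for n in('top','scene'):
    c=cap(n); im=cv2.imread('pics/%s0.png'%n)
    V,U=np.mgrid[:480,:640]
    P=world(c,np.c_[U.ravel(),V.ravel()],z=.046).reshape(480,640,3)
    x0,y0=(.5205,.1425) if n=='top' else (.5205,.1470)
    # silver plate vs white face / ticks
    for it in range(4):
        r=np.hypot(P[...,0]-x0,P[...,1]-y0); g=im.astype(float).mean(2)
        bg=cv2.medianBlur(im.mean(2).astype(np.uint8),15).astype(float); dk=np.clip(bg-g-12,0,80)
        ring=(r>.030)&(r<.0445); w=dk*ring
        a=np.arctan2(P[...,1]-y0,P[...,0]-x0)
        # centre via least-squares circle on dark tick pixels
        s=w>0; A=np.c_[2*P[s][:,:2],np.ones(s.sum())]; b=(P[s][:,:2]**2).sum(1); ww=np.sqrt(w[s])
        sol=np.linalg.lstsq(A*ww[:,None],b*ww,rcond=None)[0]; x0,y0=sol[:2]
    print(n,'dial centre',sol[:2].round(4),'r',np.sqrt(sol[2]+sol[0]**2+sol[1]**2).round(4),s.sum())
E
```

```text
clock: 10.5
tool_pos: [0.5202, 0.1443, 0.2599]
tcp_rot: [-3.137, 0.004, -2.132]
contact_force: [0.6, -1.1, 8.2]
gripper_width: 0.0184
gripper_force: 59.8
clock: 10.83
tool_pos: [0.5201, 0.1459, 0.2598]
tcp_rot: [-3.136, 0.002, -2.136]
contact_force: [0.2, -1.6, 8.2]
gripper_width: 0.0187
gripper_force: 59.7
clock: 11.25
tool_pos: [0.5202, 0.1434, 0.2599]
tcp_rot: [-3.14, 0.008, -2.135]
contact_force: [0.6, 6.2, 7.4]
gripper_width: 0.019
gripper_force: 59.7
top dial centre [0.5243 0.1433] r 0.0384 193
scene dial centre [0.5252 0.1456] r 0.0374 120
```

```bash
python3 - <<'E'
from h import *
from scipy.optimize import least_squares
for n in('top','scene'):
    c=cap(n); im=cv2.imread('pics/%s0.png'%n)
    V,U=np.mgrid[:480,:640]
    P=world(c,np.c_[U.ravel(),V.ravel()],z=.0455).reshape(480,640,3)
    g=im.astype(float).mean(2); bg=cv2.medianBlur(im.mean(2).astype(np.uint8),15).astype(float); dk=np.clip(bg-g-10,0,200)
    x0,y0=(.521,.1425) if n=='top' else (.521,.1470)
    Q=P[...,:2]
    lab=((np.hypot(Q[...,0]-x0,Q[...,1]-y0)>.028)&(np.hypot(Q[...,0]-x0,Q[...,1]-y0)<.0455)&(dk>0)).astype(np.uint8)
    N,L=cv2.connectedComponents(lab,connectivity=8); pts=[]
    for i in range(1,N):
        s=L==i
        if s.sum()<3: continue
        w=dk[s]; p=(Q[s]*w[:,None]).sum(0)/w.sum(); pts.append((*p,s.sum()))
    pts=np.array(pts); a=np.arctan2(pts[:,1]-y0,pts[:,0]-x0)
    print(n); print(np.c_[np.degrees(a),np.hypot(pts[:,0]-x0,pts[:,1]-y0)*1000,pts[:,2]][np.argsort(a)].round(1).tolist())
    k=(abs(a-.05)>.2)
    f=lambda v:np.hypot(pts[k,0]-v[0],pts[k,1]-v[1])-v[2]
    r=least_squares(f,[x0,y0,.038],loss='soft_l1',f_scale=.0007); print(r.x.round(4),(r.fun*1000).round(1))
E
```

```text
top
[[-178.0, 36.1, 14.0], [-164.1, 44.6, 3.0], [-154.0, 36.2, 9.0], [-146.7, 43.9, 24.0], [-130.7, 36.3, 7.0], [-107.6, 36.4, 9.0], [-88.8, 39.3, 38.0], [-61.8, 37.4, 8.0], [-39.5, 37.7, 9.0], [-17.3, 38.5, 12.0], [4.6, 41.5, 29.0], [26.0, 39.2, 8.0], [47.7, 38.2, 8.0], [69.8, 38.7, 9.0], [91.7, 38.1, 16.0], [113.6, 37.6, 10.0], [136.0, 37.1, 7.0], [159.3, 45.1, 3.0], [159.8, 36.6, 10.0], [177.1, 44.4, 14.0]]
[0.5217 0.1429 0.0378] [ 0.2  0.6 -0.3 -0.3 -0.4  0.3  1.9 -0.1 -0.9 -0.3 -0.7  6.9 -0.5 -1.
 -0.9 -0.7  7.8  7.6  7.2]
scene
[[-160.4, 36.2, 38.0], [-123.0, 37.5, 7.0], [-100.8, 39.0, 7.0], [-80.2, 41.8, 7.0], [-59.8, 42.8, 5.0], [-40.9, 35.2, 29.0], [-20.7, 42.8, 3.0], [-1.1, 42.7, 9.0], [18.7, 40.5, 5.0], [41.1, 38.3, 6.0], [62.3, 36.0, 7.0], [82.9, 36.2, 26.0], [110.8, 32.6, 6.0], [137.0, 31.7, 5.0], [152.2, 42.0, 4.0], [163.7, 32.6, 5.0]]
[0.525  0.1439 0.0377] [-7.6  0.4  0.3  0.5 -0.7  0.2 -0.3  1.3 -0.   1.4 -0.4 -0.7 -0.3 -1.
  9.3]
```

```bash

python3 -m creep '[{"fingers":255,"offset":[0,0,-0.007],"yaw":0},{"fingers":255,"offset":[-0.0046,-0.0007,-0.008],"yaw":0},{"fingers":255,"offset":[-0.0046,-0.0007,-0.008],"yaw":0},{"fingers":255,"offset":[-0.0046,-0.0007,-0.005],"yaw":0},{"fingers":255,"offset":[-0.0046,-0.0007,-0.005],"yaw":0}]' 60
python3 -m creep '[{"fingers":255,"offset":[0,0,0.002],"yaw":0},{"fingers":255,"offset":[0,0,0.003],"yaw":0},{"fingers":255,"offset":[0,0,0.005],"yaw":0},{"fingers":255,"offset":[0,0,0.005],"yaw":0}]' 60
```

```text
clock: 11.87
tool_pos: [0.5217, 0.1456, 0.2618]
tcp_rot: [3.141, 0.001, -2.136]
contact_force: [3.5, 2.8, -2.1]
gripper_width: 0.0185
gripper_force: 58.5
clock: 12.2
tool_pos: [0.5219, 0.1456, 0.2575]
tcp_rot: [-3.141, 0.001, -2.136]
contact_force: [3.1, 3.4, -1.2]
gripper_width: 0.0186
gripper_force: 58.7
```

It has engaged: there's no upward force at a height where it was blocked before. I'll ease the side load and carry on down.

```bash

python3 -m creep '[{"fingers":255,"offset":[-0.001,-0.0002,0.001],"yaw":0},{"fingers":255,"offset":[-0.001,-0.0002,0.003],"yaw":0},{"fingers":255,"offset":[-0.001,-0.0002,0.005],"yaw":0},{"fingers":255,"offset":[-0.001,-0.0002,0.005],"yaw":0}]' 60
python3 -m creep '[{"fingers":255,"offset":[0,0,0.002],"yaw":0},{"fingers":255,"offset":[0,0,0.004],"yaw":0},{"fingers":255,"offset":[0,0,0.005],"yaw":0},{"fingers":255,"offset":[0,0,0.005],"yaw":0}]' 60
python3 -c "
from h import *
print(np.round(st()['ft_torque'],3))"
```

```text
clock: 12.53
tool_pos: [0.5223, 0.146, 0.2523]
tcp_rot: [-3.141, -0.0, -2.136]
contact_force: [3.1, 1.2, -0.8]
gripper_width: 0.0185
gripper_force: 58.7
clock: 12.87
tool_pos: [0.5223, 0.146, 0.2474]
tcp_rot: [-3.141, -0.0, -2.136]
contact_force: [3.7, -0.2, -0.4]
gripper_width: 0.0186
gripper_force: 58.7
t 12.8667 pos [0.5223 0.146  0.2474] rot [-3.141 -0.    -2.136] F [ 3.7 -0.2 -0.4] w 0.01857602186615069 58.730215430259705 j [ 0.16  0.41 -0.29  0.87 -0.   -0.85]
[ 0.092 -0.615  0.01 ]
```

```bash

python3 -m creep '[{"fingers":255,"offset":[-0.0005,-0.0008,0.001],"yaw":0},{"fingers":255,"offset":[-0.0005,-0.0008,0.002],"yaw":0},{"fingers":255,"offset":[-0.0005,-0.0008,0.003],"yaw":0},{"fingers":255,"offset":[-0.0005,-0.0008,0.003],"yaw":0},{"fingers":255,"offset":[-0.0005,-0.0008,0.003],"yaw":0}]' 60
python3 -m creep '[{"fingers":255,"offset":[0,0,0],"yaw":3},{"fingers":255,"offset":[0,0,0],"yaw":7},{"fingers":255,"offset":[0,0,0],"yaw":11},{"fingers":255,"offset":[0,0,0],"yaw":15},{"fingers":255,"offset":[0,0,0],"yaw":15}]' 60
```

```text
clock: 13.28
tool_pos: [0.5227, 0.146, 0.2449]
tcp_rot: [3.141, -0.001, -2.136]
contact_force: [-0.5, -0.7, 7.3]
gripper_width: 0.0188
gripper_force: 59.5
clock: 13.7
tool_pos: [0.5231, 0.146, 0.2452]
tcp_rot: [-3.141, -0.0, -2.4]
contact_force: [0.0, -0.0, 6.6]
gripper_width: 0.0185
gripper_force: 59.5
```

```bash

python3 -m creep '[{"fingers":255,"offset":[0,0,0],"yaw":4},{"fingers":255,"offset":[0,0,0],"yaw":8},{"fingers":255,"offset":[0,0,0],"yaw":12},{"fingers":255,"offset":[0,0,0],"yaw":16},{"fingers":255,"offset":[0,0,0],"yaw":20}]' 60
python3 -m creep '[{"fingers":255,"offset":[0,0,0],"yaw":4},{"fingers":255,"offset":[0,0,0],"yaw":8},{"fingers":255,"offset":[0,0,0],"yaw":12},{"fingers":255,"offset":[0,0,0],"yaw":16},{"fingers":255,"offset":[0,0,0],"yaw":19.5}]' 60
python3 -m creep '[{"fingers":255,"offset":[0,0,0.001],"yaw":0},{"fingers":255,"offset":[0,0,0.003],"yaw":0},{"fingers":255,"offset":[0,0,0.005],"yaw":0},{"fingers":255,"offset":[0,0,0.005],"yaw":0},{"fingers":255,"offset":[0,0,0.005],"yaw":0}]' 60
python3 - <<'E'
from h import *
st(); c=cap('scene','s4.png')
a=cv2.imread('pics/s4.png')[200:290,225:325]
b=cap('top','t4.png'); b=cv2.imread('pics/t4.png')[150:240,190:290]
cv2.imwrite('pics/c4.png',cv2.resize(cv2.hconcat([a,b]),(800,360),interpolation=cv2.INTER_CUBIC))
E
```

```text
clock: 14.12
tool_pos: [0.5235, 0.146, 0.2454]
tcp_rot: [-3.14, 0.001, -2.75]
contact_force: [1.3, -0.0, 5.6]
gripper_width: 0.019
gripper_force: 59.4
clock: 14.53
tool_pos: [0.5236, 0.1458, 0.2454]
tcp_rot: [-3.14, 0.001, -3.091]
contact_force: [2.1, -1.7, 6.5]
gripper_width: 0.0188
gripper_force: 59.4
clock: 14.95
tool_pos: [0.5236, 0.1458, 0.2411]
tcp_rot: [-3.14, 0.002, -3.087]
contact_force: [0.2, -0.8, 11.1]
gripper_width: 0.0185
gripper_force: 60.2
t 14.95 pos [0.5236 0.1458 0.2411] rot [-3.140e+00  2.000e-03 -3.087e+00] F [ 0.2 -0.8 11.1] w 0.018451440058972653 60.1873916387558 j [ 0.16  0.42 -0.3   0.85 -0.    0.1 ]
```

View pics/c4.png

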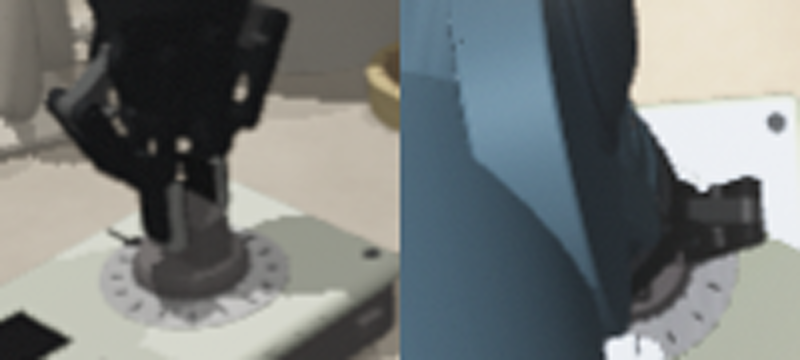

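The crops show the knob down on the dial. In the left crop the mark's bar is at about (120,237), up-left of the knob, and the bar grip lies towards it. The press is about 5 mm at 11 N, the pointer is at the panel's heading, and the grip is holding.

```bash
python3 -c "
from h import *
print(order.finish_job()); st()"
```

```text
the job is handed in; nothing more can be done
None
the job is handed in; nothing more can be done
```

I fitted the program knob fully home on the D-spindle and turned it to the start mark. I handed the job in with the arm still gripping it, pressed in about 5 mm at 11 N; no verdict came back.

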